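# Hold a gold-test probe on the marked bar

## Robot

A 7-joint arm with a two-finger parallel gripper is mounted at the origin on the work surface. World frame = base frame: x ahead of the robot, y to its left, z up, the work surface at z = 0. Lengths are in m, angles in rad, forces in N, time in s.
With the tool pointing down it reaches from about 0.425 to 0.875 m from the base axis. Payload 8.4 kg.
Tool frame: the origin (TCP) lies midway between the tips of the shut fingers; the grasp point (between the pads) lies 19 mm behind it; z points along the fingers, y is the line along which they close (so a half turn about z gives the same grasp; the last joint's range is limited). The gripper opens to 87 mm and grips with 3 to 60 N. Pads are 19 mm wide; open, the fingers measure 117 mm over their backs; the gripper's body (75 mm by 190 mm) begins 51 mm behind the grasp point.
Start: joints at [-0.099, 0.333, 0.04, 1.465, -0.013, 1.343, -0.059], TCP at [0.65, -0, 0.223] pointing down, gripper open.
Joint ranges: [-2.58, 2.58], [-0.38, 2.09], [-1.3, 1.39], [0.25, 2.4], [-1.5, 4.64], [0.08, 2.09], [-2.65, 2.65]. Speed limits (rad/s): [2.22, 2.22, 2.79, 2.79, 3.14, 3.14, 3.14].

## Interface

Orientations are given as a unit quaternion [x, y, z, w].
In Python, from workcell import * gives the robot as it stands.
- The arm moves only by the shell command python3 -m crank 'ROWS'. ROWS is JSON, a list of rows, each a list of 3 entries, a list of its own where there are three numbers: the shift along the tool's x, y, z in m, then the turn, a rotation vector about the tool's x, y, z in degrees, then the gripper command: -1 is fully open, 1 is shut, values between are in proportion. In form: [[[dx, dy, dz], [ax, ay, az], fingers], ...]. A call has 1 to 5 rows; each row shifts and turns the commanded pose from where the row before left it, along the tool's axes as they then stand; what a row does not reach is not made up. A row lasts 1/8 s, in which the tool goes at most 62.5 mm and 10.7 degrees, less where a joint would pass 70% of its speed; a pose out of reach is approached as far as the arm can. A call with a gripper value outside its range is refused whole. The fingers move at their own pace and stop on an object; the grip force is fixed at half the most. Time passes only in rows, so rows that do not move let the fingers close. It gives the time, the measured TCP pose, the force, the opening and the grip force at its end, in the units of the state.
- observe(): the state, without advancing time (a new reading comes with each control period).
- grab_frame(name): name is "scene" or "side" or "wrist"; returns a dict with "image" (420x560x3 uint8, red, green, blue), "K" (3x3 intrinsics, pixels), "world_to_cam" (4x4, takes a point from world to camera coordinates); the wrist camera has in their place "tool_from_camera" (4x4, takes a point from camera to tool coordinates, whose origin is the TCP and whose axes are the flange's). Camera axes: x right, y up, looking along -z (the intrinsics and any distortion apply to the point x, -y, -z); pixel columns grow to the right and rows downward; lengths in m; the calibration is good to about 2 mm. A picture is of the moment at which its call begins: read the wrist's pose just before it. There is no depth.
- close_job(): hands the job in; it is judged then, once.
Trained networks look in the newest picture that a camera, given by its name, has taken for a name from the list of things; names that differ only in an ending like _2 or _b are one class to them, and where a whole thing is asked for, a point or a joint stands for the part that bears it (a point fixed in the world has none). Each returns a list of dicts, best first, with "p" (0 to 1); they miss things now and then, are a little off and sometimes report something else, mostly with a low value. They report only what shows in the picture. A call takes as long as a camera call.
- trace(label, camera): "region" (420x560 bool, what is visible of it) and "extent" ([left, top, right, bottom] in pixels, round what is visible of it).
The state is a dict: "time_s": time; "joint_pos": joint angles; "joint_velocities": joint speeds; "tau": joint torques, N m; "tcp_pos": TCP position; "tcp_rot": TCP orientation; "ft_force": force on the tool from outside, world axes, zero at the start; "torque": the same for the moment, N m; "width": finger opening in m; "finger_force": force on a finger pad.
Only numpy, scipy, OpenCV 4.12 (cv2) and the standard library are available. Lean on these libraries where they do the work, as an engineer would, in place of code of your own. Each camera call takes 0.05 s, during which the arm holds its last target. There are 200 camera calls.

## Task

Slide the sample carriage of the test stand out from under its hood until it meets the end stop, so that the gold bar lies clear. Then take the probe out of its holder and hold its tip inside the ring marked on the bar's sloping face, the probe square to that face and pressed lightly, so that its sprung tip is pushed about half-way in; never press hard on the bar, and leave the phone, tub and bottle where they are. The job finishes while you hold the probe there, still and in contact: do not put it down or let go.

Things in the scene. Friction and masses are not known exactly. Their poses are not given: they have to be found in the camera images.
- stand: Fixed white test stand: base 130 x 380 x 20 mm (x, y, z), origin at the centre of its underside, z up. Over its -y half stands a hood (y -180 to -20 mm, x +-60 mm, roof top at z 95 mm), open towards +y. The carriage slides out of it along the stand's +y to a steel stop bar (top at z 32 mm) at y = 184 mm. Its -x side faces more or less to the robot.
- carriage (a joint): How far the carriage is out, in m: 0 fully in, 0.12 against the end stop; it slides along the stand's +y with 2 to 3 N of friction and stays where it is left.
- knob_top (a point): Centre of the top of the carriage's black upright round knob, diameter 18 mm, 48 mm tall, standing on the carriage plate (plate top at 32 mm above the counter, knob top at 80 mm). Always outside the hood. Axes as the stand's.
- spot (a point): Centre of the marked ring (14 mm across) on the top face of the gold bar (34 x 56 x 10 mm, fixed on a black wedge on the carriage, under the hood at the start), 10 mm from the face's centre towards the knob, 105 mm behind the knob, 49 mm above the counter. The face slopes 20 degrees: it looks up and towards the stand's -x. z axis: the face's outward normal; y axis: the stand's +y.
- holder: Fixed grey block 80 x 80 x 55 mm with a vertical 19 mm hole through its middle in which the probe stands; origin at the centre of its underside.
- probe: Loose probe, about 0.14 kg, standing upright in the holder. Square black handle 22 x 22 mm (sides along its x and y), 75 mm long; below it a steel nose 14 mm in diameter, 30 mm long, and the sprung tip. Origin at the centre of the handle's underside, which rests on the holder's top; z points up along the handle: handle z 0 to 75 mm, free tip at z -45 mm.
- tip (a point): The end of the probe's rounded steel tip (8 mm in diameter), 45 mm below the handle's underside when not pressed.
- plunger (a joint): How far the sprung tip is pushed into the probe, in m: 0 free, 0.012 fully in. The spring needs about 0.9 N to start and 300 N per m more: about 2.7 N at half-way (0.006), 4.5 N fully in.
- phone: Bystander: phone lying flat, 150 x 72 x 9 mm, origin at the centre of its underside.
- tub: Bystander: clear open tub 120 x 90 x 40 mm with rings in it, origin at the centre of its underside.
- bottle: Bystander: clear bottle 60 mm in diameter, 150 mm tall, origin at the centre of its underside.

How it is judged:
By the outcome, as a careful person would: the job done as asked, in the order asked, and still so for the second after the job is handed in, while the arm keeps its last pose, push and grip.
It also fails if it takes over 64 s, if anything falls off the work surface, if the arm or the gripper's body presses on something with over 40 N, if the wrist force passes 120 N, or if a joint passes its speed limit or range.

## Working session

There is one attempt and no reset: what is moved stays moved. The work goes in short steps, Python scripts to look and compute and a shell command to move; the robot and the scene stay as the last step left them, time stands still between calls to the robot, and variables do not carry over. Pictures are saved under pics/ and viewed, at most 10 in all, crops included, and the job is handed in when it is done.

```bash
mkdir -p pics
python3 - <<'E'
from workcell import *
import cv2,numpy as np
o=observe();print({k:np.round(v,4).tolist() for k,v in o.items()})
ims=[]
for c in ["scene","side"]:
    f=grab_frame(c);ims.append(f["image"]);print(c,f["K"],np.round(f["world_to_cam"],4).tolist(),[k for k in f])
    for l in ["stand","knob_top","holder","probe","phone","tub","bottle"]:
        print(l,[(round(float(r["p"]),2),np.round(r["extent"]).tolist()) for r in trace(l,c)[:2]])
im=np.hstack(ims)[:,:,::-1]
cv2.imwrite("pics/a.png",cv2.resize(ims[0],(784,588))[:,:,::-1]);cv2.imwrite("pics/b.png",cv2.resize(ims[1],(784,588))[:,:,::-1])
f=grab_frame("wrist");print([ (k,np.round(v,4).tolist()) for k,v in f.items() if k!="image"])
E
```

```text
{'time_s': 0.0, 'joint_pos': [-0.0992, 0.3339, 0.0398, 1.4663, -0.0134, 1.3433, -0.0585], 'joint_velocities': [0.0022, -0.0007, -0.0, 0.0008, -0.0035, -0.0007, -0.0013], 'tau': [0.0011, -65.6351, 1.336, -40.3798, -0.0597, 0.0447, 0.0002], 'tcp_pos': [0.6495, 0.0, 0.2217], 'tcp_rot': [0.7071, 0.7071, -0.0006, -0.0005], 'ft_force': [-0.081, 0.7864, 0.9083], 'torque': [-0.0347, -0.0497, -0.0294], 'finger_force': 0.0, 'width': 0.087}
scene [[426.34428735   0.         273.95356455]
 [  0.         426.34428735 208.02642548]
 [  0.           0.           1.        ]] [[-0.5066, 0.8621, -0.0059, 0.1809], [-0.669, -0.3888, 0.6334, 0.3809], [0.5438, 0.3248, 0.7738, -1.5447], [0.0, 0.0, 0.0, 1.0]] ['image', 'K', 'world_to_cam']
stand [(0.81, [206.0, 153.0, 336.0, 252.0])]
knob_top [(0.97, [249.0, 186.0, 299.0, 222.0])]
holder [(0.81, [130.0, 136.0, 165.0, 168.0]), (0.31, [414.0, 213.0, 445.0, 258.0])]
probe [(0.69, [138.0, 122.0, 152.0, 148.0])]
phone [(0.4, [230.0, 133.0, 243.0, 143.0])]
tub [(0.64, [160.0, 226.0, 209.0, 276.0]), (0.34, [414.0, 212.0, 445.0, 258.0])]
bottle [(0.59, [412.0, 212
[... 234 characters left out ...]
, 0.4287, 0.8711, -0.2655], [-0.4417, -0.7508, 0.4911, -1.0781], [0.0, 0.0, 0.0, 1.0]] ['image', 'K', 'world_to_cam']
stand [(0.86, [241.0, 212.0, 335.0, 290.0])]
knob_top [(0.49, [262.0, 217.0, 275.0, 238.0])]
holder [(0.85, [353.0, 311.0, 404.0, 358.0])]
probe [(0.76, [374.0, 291.0, 386.0, 324.0])]
phone [(0.63, [246.0, 307.0, 302.0, 357.0]), (0.37, [352.0, 309.0, 403.0, 357.0])]
tub [(0.91, [342.0, 220.0, 388.0, 255.0])]
bottle [(0.78, [192.0, 156.0, 213.0, 201.0])]
[('K', [[367.8812, 0.0, 273.4262], [0.0, 367.8812, 209.7642], [0.0, 0.0, 1.0]]), ('tool_from_camera', [[-0.0008, 0.9542, 0.2993, 0.0831], [1.0, 0.0008, 0.0003, -0.0009], [0.0, 0.2993, -0.9542, -0.1618], [0.0, 0.0, 0.0, 1.0]])]
```

View pics/a.png

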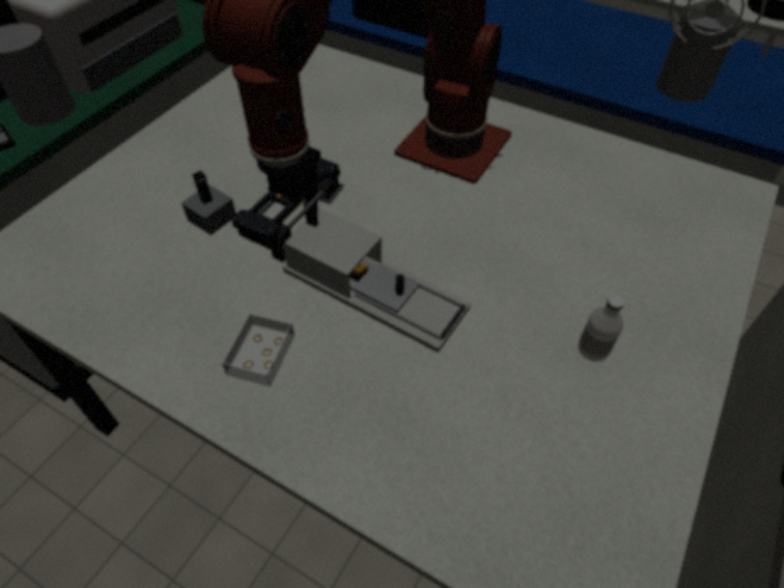

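View pics/b.png

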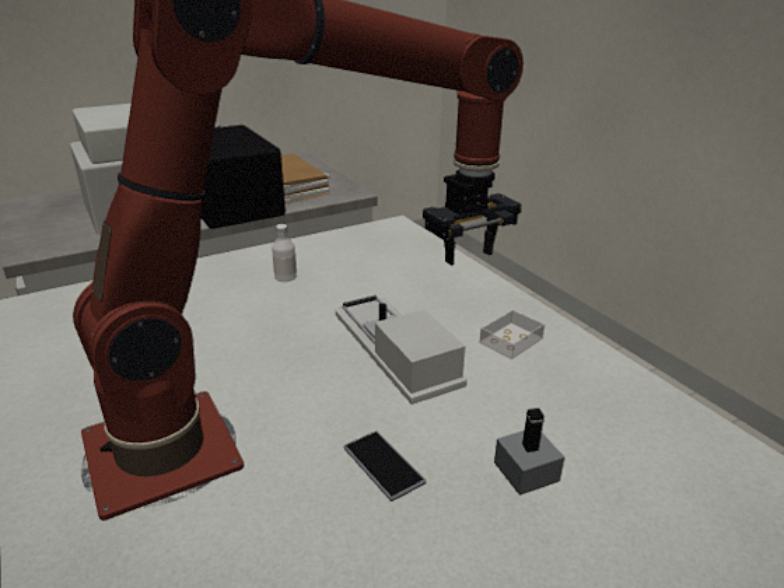

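The scene view (784x588 scale) shows the stand with hood at (330,250), the knob at (400,285), the stop bar near (452,322), and base corners at about (469,305), (440,348) and (284,268). The side view shows the knob at (382,308), holder at (529,460) with the probe top at (535,413), and the phone at (385,463).

```bash
cat > h.py <<'E'
from workcell import *
import cv2,numpy as np
from scipy.spatial.transform import Rotation as R
def cam(name):
    o=observe();f=grab_frame(name);K=f["K"]
    if name=="wrist":
        T=np.eye(4);T[:3,:3]=R.from_quat(o["tcp_rot"]).as_matrix();T[:3,3]=o["tcp_pos"];C=T@f["tool_from_camera"]
    else: C=np.linalg.inv(f["world_to_cam"])
    return f["image"],K,C
def ray(K,C,uv):
    d=np.array([(uv[0]-K[0,2])/K[0,0],-(uv[1]-K[1,2])/K[1,1],-1.]);d=C[:3,:3]@d
    return C[:3,3],d/np.linalg.norm(d)
def onz(K,C,uv,z):
    p,d=ray(K,C,uv);return p+d*(z-p[2])/d[2]
def proj(K,C,P):
    P=np.atleast_2d(P);q=(P-C[:3,3])@C[:3,:3]
    return np.c_[K[0,2]+K[0,0]*q[:,0]/-q[:,2],K[1,2]+K[1,1]*q[:,1]/q[:,2]]
def tri(A,B):
    M=[];b=[]
    for p,d in (A,B):
        N=np.eye(3)-np.outer(d,d);M.append(N);b.append(N@p)
    return np.linalg.lstsq(np.vstack(M),np.hstack(b),rcond=None)[0]
E
python3 - <<'E'
from h import *
_,K1,C1=cam("scene");_,K2,C2=cam("side")
s=1/1.4
def pr(n,a): print(n,np.round(a,4))
for n,uv in dict(r=(469,304),b=(440,346),l=(285,264)).items(): pr("base "+n,onz(K1,C1,np.array(uv)*s,.02))
pr("knob scene",onz(K1,C1,np.array((400,275))*s,.08));pr("knob side",onz(K2,C2,np.array((382,304))*s,.08))
pr("knob tri",tri(ray(K1,C1,np.array((400,276))*s),ray(K2,C2,np.array((382,304))*s)))
pr("probe top tri",tri(ray(K1,C1,np.array((200,174))*s),ray(K2,C2,np.array((535,411))*s)))
for n,uv in dict(l=(495,443),t=(528,430),r=(562,456),b=(527,470)).items(): pr("holder top "+n,onz(K2,C2,np.array(uv)*s,.055))
for n,uv in dict(l=(345,443),t=(377,432),r=(425,481),b=(393,497)).items(): pr("phone "+n,onz(K2,C2,np.array(uv)*s,.009))
for n,uv in dict(r=(465,381),b=(415,397),l=(336,308)).items(): pr("base side "+n,onz(K2,C2,np.array(uv)*s,.015))
for n,uv in dict(r=(463,349),b=(412,365),l=(375,334),t=(428,316)).items(): pr("hood side "+n,onz(K2,C2,np.array(uv)*s,.095))
pr("bottle",onz(K1,C1,np.array((598,350))*s,.0)); pr("tub",onz(K2,C2,np.array((512,335))*s,.02))
E
```

```text
base r [0.4722 0.2649 0.02  ]
base b [0.5908 0.2607 0.02  ]
base l [ 0.5697 -0.1156  0.02  ]
knob scene [0.5204 0.1335 0.08  ]
knob side [0.5224 0.1331 0.08  ]
knob tri [0.5227 0.1344 0.0795]
probe top tri [ 0.5247 -0.3569  0.129 ]
holder top l [ 0.4804 -0.324   0.055 ]
holder top t [ 0.5497 -0.3267  0.055 ]
holder top r [ 0.5561 -0.4018  0.055 ]
holder top b [ 0.4858 -0.3973  0.055 ]
phone l [ 0.2846 -0.1556  0.009 ]
phone t [ 0.3476 -0.1586  0.009 ]
phone r [ 0.3588 -0.3006  0.009 ]
phone b [ 0.296  -0.3039  0.009 ]
base side r [ 0.5713 -0.1202  0.015 ]
base side b [ 0.4566 -0.1138  0.015 ]
base side l [0.4715 0.2686 0.015 ]
hood side r [ 0.5609 -0.1185  0.095 ]
hood side b [ 0.4466 -0.1149  0.095 ]
hood side l [0.4379 0.0122 0.095 ]
hood side t [0.5696 0.0187 0.095 ]
bottle [0.4345 0.5204 0.    ]
tub [ 0.7596 -0.0397  0.02  ]
```

```bash
python3 -m crank '[[[0.0335,-0.032,0.01],[0,0,0],-1],[[0.0335,-0.032,0.015],[0,0,0],-1],[[0.0335,-0.032,0.015],[0,0,0],-1],[[0.0335,-0.032,0.01],[0,0,0],-1],[[0,0,0],[0,0,2.7],-1]]'
python3 - <<'E'
from h import *
im,K,C=cam("wrist");print(np.round(observe()["tcp_pos"],4))
cv2.imwrite("pics/c.png",cv2.resize(im,(784,588))[:,:,::-1])
for l in ["knob_top","stand","spot"]:
    print(l,[(round(float(r["p"]),2),np.round(r["extent"]).tolist()) for r in trace(l,"wrist")[:2]])
print(proj(K,C,[[.522,.134,.08],[.52,.073,.095]])*1.4)
np.savez("c.npz",K=K,C=C)
E
```

```text
time_s: 1.58
tcp_pos: [0.5192, 0.1373, 0.172]
tcp_rot: [0.722, 0.692, -0.0, -0.001]
ft_force: [0.9, -1.0, 0.8]
width: 0.0873
finger_force: 0.0
[0.5207 0.1356 0.1725]
knob_top [(0.97, [231.0, 172.0, 327.0, 307.0])]
stand [(0.94, [200.0, 36.0, 364.0, 397.0])]
spot [(0.92, [231.0, 172.0, 328.0, 306.0])]
[[390.61772813 305.87170497]
 [391.6767628  424.486977  ]]
```

View pics/c.png

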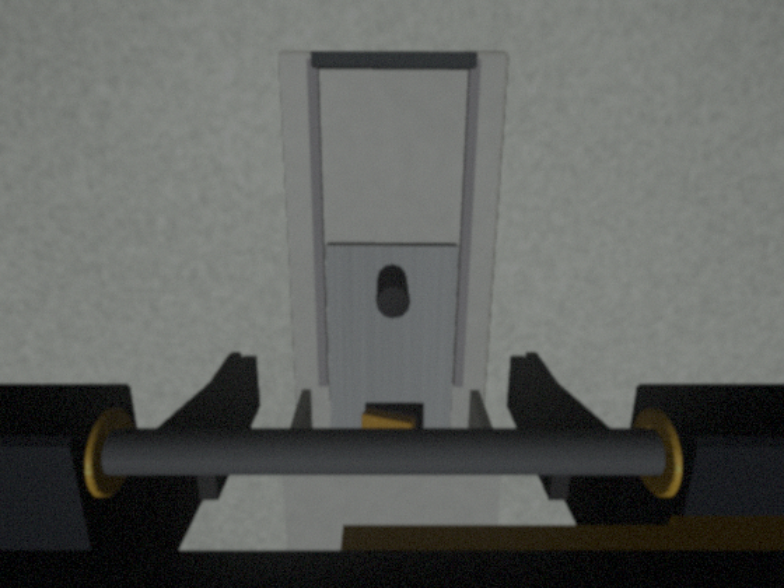

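The wrist view shows the knob top centred at (393,301), the stop bar at y≈60 and base far corners (281,52) and (507,52). The gold bar peeps out at (388,420).

Run:
```python
from h import *
d=np.load("c.npz");K,C=d["K"],d["C"];s=1/1.4
for uv,z in [((393,301),.08),((281,52),.02),((507,52),.02),((290,330),.02),((491,330),.02),((327,243),.032),((457,243),.032)]: print(uv,np.round(onz(K,C,np.array(uv)*s,z),4))
print(np.round(observe()["tcp_pos"],4),observe()["tcp_rot"])
```

```text
(393, 301) [0.5233 0.1366 0.08  ]
(281, 52) [0.4668 0.2654 0.02  ]
(507, 52) [0.5925 0.2599 0.02  ]
(290, 330) [0.4557 0.0998 0.02  ]
(491, 330) [0.5868 0.0942 0.02  ]
(327, 243) [0.4856 0.1589 0.032 ]
(457, 243) [0.563  0.1555 0.032 ]
[0.5224 0.1336 0.1728] [7.23449623e-01 6.90377135e-01 1.60017519e-04 1.69412880e-04]
```

```bash
python3 -m crank '[[[0.002,0,0.05],[0,0,0],-1],[[0,0,0.05],[0,0,0],-1],[[0,0,0.024],[0,0,0],-1],[[0,0,0],[0,0,0],1],[[0,0,0],[0,0,0],1]]';python3 -m crank '[[[0,0,0],[0,0,0],1],[[0,0,0],[0,0,0],1]]'
```

```text
time_s: 2.4
tcp_pos: [0.5232, 0.1359, 0.0498]
tcp_rot: [0.724, 0.69, 0.001, 0.0]
ft_force: [0.5, -0.4, 0.3]
width: 0.0743
finger_force: 0.0
time_s: 2.65
tcp_pos: [0.5227, 0.1362, 0.0496]
tcp_rot: [0.724, 0.69, 0.001, 0.0]
ft_force: [-0.5, -0.1, 1.2]
width: 0.0548
finger_force: 0.0
```

```bash
python3 -m crank '[[[0,0,0],[0,0,0],1],[[0,0,0],[0,0,0],1],[[0,0,0],[0,0,0],1],[[0,0,0],[0,0,0],1],[[0,0,0],[0,0,0],1]]'
```

```text
time_s: 3.28
tcp_pos: [0.5242, 0.1359, 0.0489]
tcp_rot: [0.724, 0.69, 0.002, 0.001]
ft_force: [9.0, 0.7, -7.1]
width: 0.0171
finger_force: 30.0
```

```bash
python3 -m crank '[[[0.02,0,0],[0,0,0],1],[[0.025,0,0],[0,0,0],1],[[0.025,0,0],[0,0,0],1],[[0.02,0,0],[0,0,0],1],[[0.015,0,0],[0,0,0],1]]'
```

```text
time_s: 3.9
tcp_pos: [0.5289, 0.2358, 0.0485]
tcp_rot: [0.724, 0.689, -0.002, 0.003]
ft_force: [0.9, -35.9, 14.3]
width: 0.0173
finger_force: 30.0
```

```bash
python3 -m crank '[[[0,0,0],[0,0,0],1],[[0,0,0],[0,0,0],1]]'
```

```text
time_s: 4.15
tcp_pos: [0.5289, 0.2363, 0.0485]
tcp_rot: [0.725, 0.689, -0.001, 0.002]
ft_force: [4.9, -12.6, 1.3]
width: 0.0172
finger_force: 30.0
```

```bash
python3 -m crank '[[[0.003,0,0],[0,0,0],1],[[0,0,0],[0,0,0],1],[[0,0,0],[0,0,0],1]]'; python3 -m crank '[[[-0.002,0,0],[0,0,0],1],[[0,0,0],[0,0,0],-1],[[0,0,0],[0,0,0],-1],[[0,0,0],[0,0,0],-1],[[0,0,0],[0,0,0],-1]]'
```

```text
time_s: 4.53
tcp_pos: [0.5289, 0.2364, 0.0484]
tcp_rot: [0.726, 0.688, -0.003, 0.003]
ft_force: [1.7, -20.6, 7.6]
width: 0.0171
finger_force: 30.0
time_s: 5.15
tcp_pos: [0.5268, 0.2423, 0.0485]
tcp_rot: [0.723, 0.69, -0.0, -0.0]
ft_force: [-0.6, 0.6, 0.1]
width: 0.0492
finger_force: 0.0
```

```bash
python3 -m crank '[[[0,0,-0.05],[0,0,0],-1],[[0,0,-0.06],[0,0,0],-1],[[-0.05,0,-0.03],[0,0,0],-1],[[-0.055,0,0],[0,0,0],-1],[[0,0,0],[0,0,0],-1]]'
python3 - <<'E'
from h import *
im,K,C=cam("wrist");print(np.round(observe()["tcp_pos"],4))
cv2.imwrite("pics/d.png",cv2.resize(im,(784,588))[:,:,::-1])
for l in ["knob_top","spot"]:
    print(l,[(round(float(r["p"]),2),np.round(np.array(r["extent"])*1.4).tolist()) for r in trace(l,"wrist")[:2]])
np.savez("d.npz",K=K,C=C)
E
```

```text
time_s: 5.78
tcp_pos: [0.5227, 0.1322, 0.1892]
tcp_rot: [0.726, 0.688, -0.0, 0.001]
ft_force: [-0.7, 1.1, 0.7]
width: 0.0864
finger_force: 0.0
[0.5223 0.1352 0.1889]
knob_top [(0.79, [312.0, 60.0, 451.0, 367.0])]
spot [(0.78, [313.0, 56.0, 454.0, 366.0]), (0.29, [275.0, 39.0, 492.0, 555.0])]
```

View pics/d.png

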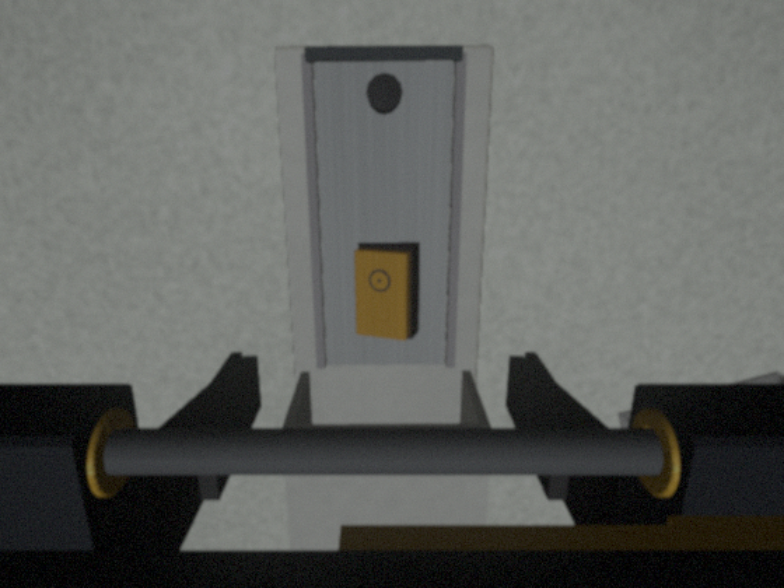

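The carriage now meets the stop bar, and the ring sits at (380,281) on the gold bar, with the knob top at (384,92).

Run:
```python
from h import *
d=np.load("d.npz");K,C=d["K"],d["C"];s=1/1.4
a=onz(K,C,np.array((380,280.5))*s,.049);b=onz(K,C,np.array((384,92))*s,.08);print(a,b,b-a,np.linalg.norm((b-a)[:2]))
for uv,z in [((275,47),.02),((492,46),.02),((290,360),.02),((479,360),.02)]: print(uv,np.round(onz(K,C,np.array(uv)*s,z),4))
print(np.round(observe()["tcp_pos"],4))
im,K1,C1=cam("scene");im2,K2,C2=cam("side")
for l in ["probe","holder"]:
  for c in ["scene","side"]: print(l,c,[(round(float(r["p"]),2),np.round(r["extent"]).tolist()) for r in trace(l,c)[:1]])
```

```text
[0.51991783 0.12890724 0.049     ] [0.52791221 0.23380118 0.08      ] [0.00799438 0.10489394 0.031     ] 0.10519813780448767
(275, 47) [0.466  0.2659 0.02  ]
(492, 46) [0.5928 0.2595 0.02  ]
(290, 360) [0.453  0.0661 0.02  ]
(479, 360) [0.5855 0.0588 0.02  ]
[0.5219 0.138  0.1885]
probe scene [(0.73, [137.0, 120.0, 152.0, 148.0])]
probe side [(0.9, [375.0, 288.0, 390.0, 324.0])]
holder scene [(0.72, [134.0, 137.0, 163.0, 168.0])]
holder side [(0.94, [349.0, 308.0, 403.0, 354.0])]
```

```bash
python3 -m crank '[[[-0.06,0.003,-0.01],[0,0,0],-1],[[-0.06,0.003,-0.01],[0,0,0],-1],[[-0.06,0.003,0],[0,0,0],-1],[[-0.06,0.003,0],[0,0,0],-1],[[-0.06,0.003,0],[0,0,0],-1]]'; python3 -m crank '[[[-0.06,0.003,0],[0,0,0],-1],[[-0.06,0.003,0],[0,0,0],-1],[[-0.045,0.003,0],[0,0,0],-1],[[-0.03,0,0],[0,0,0],-1],[[0,0,0],[0,0,0],-1]]'
python3 - <<'E'
from h import *
im,K,C=cam("wrist");print(np.round(observe()["tcp_pos"],4))
cv2.imwrite("pics/e.png",cv2.resize(im,(784,588))[:,:,::-1])
for l in ["holder","probe"]:
    print(l,[(round(float(r["p"]),2),np.round(np.array(r["extent"])*1.4).tolist()) for r in trace(l,"wrist")[:2]])
print(proj(K,C,[[.522,-.36,.13],[.522,-.36,.055]])*1.4)
np.savez("e.npz",K=K,C=C)
E
```

```text
time_s: 6.85
tcp_pos: [0.523, -0.1649, 0.2087]
tcp_rot: [0.723, 0.691, 0.0, 0.0]
ft_force: [1.6, -0.1, 0.1]
width: 0.0868
finger_force: 0.0
time_s: 7.48
tcp_pos: [0.5218, -0.3611, 0.208]
tcp_rot: [0.725, 0.689, -0.001, -0.0]
ft_force: [-0.3, 0.9, 0.9]
width: 0.0872
finger_force: 0.0
[ 0.5225 -0.3591  0.208 ]
holder [(0.82, [327.0, 188.0, 461.0, 325.0]), (0.19, [0.0, 2.0, 151.0, 189.0])]
probe [(0.81, [365.0, 245.0, 421.0, 328.0])]
[[385.39667123 306.45037199]
 [384.97848892 267.92631691]]
```

View pics/e.png

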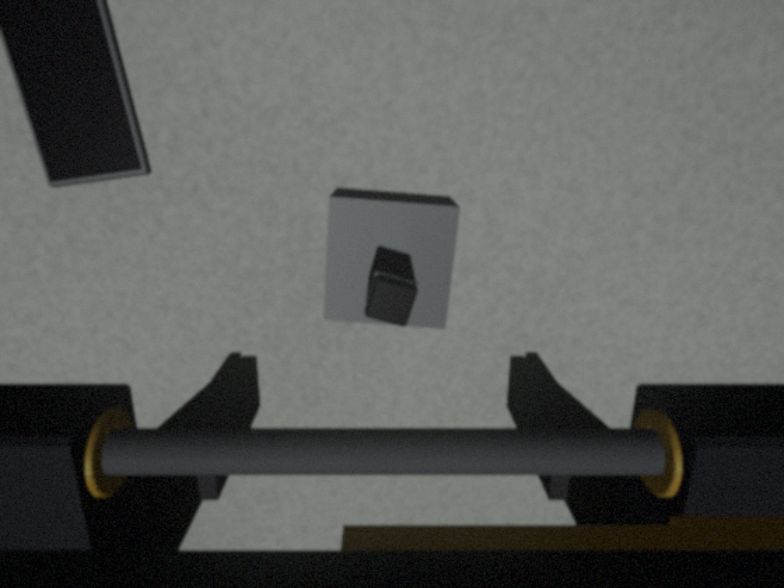

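The holder top is at about (328..459,195..328), with the probe's square top at corners (374,275), (416,286), (407,325), (366,314), so turned roughly 14°.

Run:
```python
from h import *
d=np.load("e.npz");K,C=d["K"],d["C"];s=1/1.4
P=np.array([onz(K,C,np.array(u)*s,.13) for u in [(374,275),(416,286),(407,325),(366,314)]]);print(np.round(P,4),P.mean(0))
for i in range(4):
    v=P[(i+1)%4]-P[i];print(np.linalg.norm(v),np.degrees(np.arctan2(v[1],v[0])))
H=np.array([onz(K,C,np.array(u)*s,.055) for u in [(331,195),(459,207),(446,328),(324,319)]]);print(H.mean(0),H)
x=[]
for _ in range(4): grab_frame("wrist");x.append(observe()["tcp_pos"])
print(np.round(x,4)); print(R.from_quat(observe()["tcp_rot"]).as_matrix().round(3))
```

```text
[[ 0.5173 -0.3437  0.13  ]
 [ 0.5374 -0.3503  0.13  ]
 [ 0.5322 -0.3703  0.13  ]
 [ 0.5122 -0.3634  0.13  ]] [ 0.52478894 -0.35692912  0.13      ]
0.02110949499003672 -18.142488199804745
0.02065747455411496 -104.35950447402085
0.021153594691865122 161.13223678333293
0.020387510811235743 75.57123163091883
[ 0.52526914 -0.35794932  0.055     ] [[ 0.49170767 -0.31289919  0.055     ]
 [ 0.56889376 -0.32409682  0.055     ]
 [ 0.55983688 -0.40256395  0.055     ]
 [ 0.48063827 -0.3922373   0.055     ]]
[[ 0.5235 -0.357   0.2085]
 [ 0.5235 -0.357   0.2086]
 [ 0.5234 -0.3572  0.2087]
 [ 0.5233 -0.3574  0.2087]]
[[ 0.045  0.999  0.   ]
 [ 0.999 -0.045  0.   ]
 [ 0.     0.    -1.   ]]
```

```bash
python3 -m crank '[[[0,0.002,0.02],[0,0,7],-1],[[0,0,0.03],[0,0,7],-1],[[0,0,0.05],[0,0,0],-1],[[0,0,0.032],[0,0,0],-1],[[0,0,0],[0,0,0],-1]]'; python3 -m crank '[[[0,0,0],[0,0,0],1],[[0,0,0],[0,0,0],1],[[0,0,0],[0,0,0],1],[[0,0,0],[0,0,0],1],[[0,0,0],[0,0,0],1]]';python3 -m crank '[[[0,0,0],[0,0,0],1],[[0,0,0],[0,0,0],1],[[0,0,0],[0,0,0],1],[[0,0,0],[0,0,0],1]]'
```

```text
time_s: 8.45
tcp_pos: [0.5234, -0.3571, 0.0743]
tcp_rot: [0.802, 0.597, -0.001, -0.002]
ft_force: [0.6, 0.5, -0.5]
width: 0.0872
finger_force: 0.0
time_s: 9.07
tcp_pos: [0.5248, -0.3587, 0.0767]
tcp_rot: [0.802, 0.597, 0.0, 0.0]
ft_force: [-0.7, -1.2, 0.0]
width: 0.0451
finger_force: 0.0
time_s: 9.57
tcp_pos: [0.5248, -0.3587, 0.0765]
tcp_rot: [0.802, 0.597, -0.0, -0.0]
ft_force: [0.5, -0.6, 0.6]
width: 0.022
finger_force: 30.0
```

```bash
python3 -m crank '[[[0,0,-0.015],[0,0,0],1],[[0,0,-0.035],[0,0,0],1],[[0,0,-0.04],[0,0,0],1],[[0,0,-0.04],[0,0,0],1],[[0,0,-0.03],[0,0,-7],1]]'; python3 -m crank '[[[0,0,0],[0,0,-7],1],[[0,0,0],[0,0,0],1]]'
python3 - <<'E'
from h import *
im,K,C=cam("wrist");o=observe();print(np.round(o["tcp_pos"],4),o["width"],o["ft_force"],o["torque"],o["joint_pos"])
cv2.imwrite("pics/f.png",cv2.resize(im,(784,588))[:,:,::-1])
T=np.eye(4);T[:3,:3]=R.from_quat(o["tcp_rot"]).as_matrix();T[:3,3]=o["tcp_pos"]
tip=(T@[0,0,.0665,1])[:3];print(proj(K,C,tip)*1.4)
E
```

```text
time_s: 10.2
tcp_pos: [0.5249, -0.359, 0.2396]
tcp_rot: [0.764, 0.646, 0.0, 0.001]
ft_force: [-0.4, 0.6, -1.2]
width: 0.0218
finger_force: 30.0
time_s: 10.45
tcp_pos: [0.5247, -0.3588, 0.2376]
tcp_rot: [0.724, 0.69, 0.0, 0.0]
ft_force: [0.3, 0.3, -2.5]
width: 0.0214
finger_force: 30.0
[ 0.5245 -0.3587  0.237 ] 0.02207011766716517 [-1.17527065  0.15803915 -1.51377368] [-0.02393153  0.01656553  0.03202516] [ 0.26569731  0.3028724   0.33553193  1.49620921 -0.10070115  1.35945161
  0.55827494]
[[384.50912557 315.95096421]]
```

View pics/f.png

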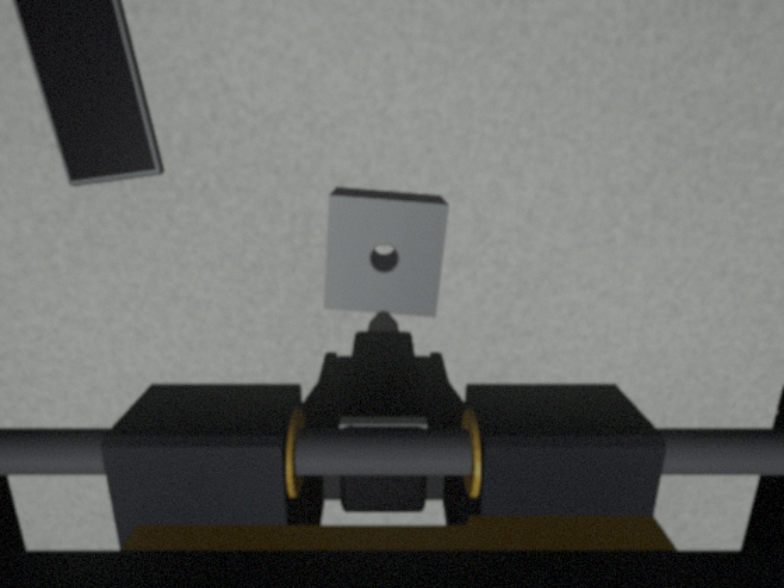

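The tip shows at (384,312), straight below the grip as expected, and the hole is empty, so the probe is held true to the tool axis.

```bash
python3 -m crank '[[[0.04,-0.005,0],[0,0,0],1],[[0.056,-0.007,0],[0,0,0],1],[[0.056,-0.007,0],[0,0,0],1],[[0.056,-0.007,0],[0,0,0],1],[[0.056,-0.007,0],[0,0,0],1]]'; python3 -m crank '[[[0.056,-0.007,0],[0,0,0],1],[[0.056,-0.007,0],[0,0,0],1],[[0.056,-0.007,0],[0,0,0],1],[[0.037,-0.005,0],[0,0,0],1],[[0.02,-0.002,0],[0,0,0],1]]';python3 -m crank '[[[0,0,0.02],[-5,0,0],1],[[0,0,0],[-8,0,0],1],[[0,0,0],[-7,0,0],1],[[0,0,0],[0,0,0],1],[[0,0,0],[0,0,0],1]]'
python3 - <<'E'
from h import *
for _ in range(3): grab_frame("side")
o=observe();Rm=R.from_quat(o["tcp_rot"]).as_matrix();print(np.round(o["tcp_pos"],4),o["joint_pos"].round(3) if hasattr(o["joint_pos"],"round") else o["joint_pos"]);print(Rm.round(4),o["ft_force"])
psi=np.radians(-2.8);n=R.from_euler("z",psi).apply([-np.sin(np.radians(20)),0,np.cos(np.radians(20))])
tgt=np.array([.521,.131,.049])+n*.0965
print("tool shift",np.round(Rm.T@(tgt-o["tcp_pos"]),4))
Y=np.array([-np.sin(psi),np.cos(psi),0]);Rt=np.c_[Y,np.cross(-n,Y),-n]
print("tool turn deg",np.degrees(R.from_matrix(Rm.T@Rt).as_rotvec()).round(2))
E
```

```text
time_s: 11.12
tcp_pos: [0.5036, -0.0916, 0.2364]
tcp_rot: [0.725, 0.689, -0.0, -0.0]
ft_force: [0.3, 0.3, -0.9]
width: 0.0217
finger_force: 30.0
time_s: 11.75
tcp_pos: [0.486, 0.135, 0.2363]
tcp_rot: [0.724, 0.69, -0.0, -0.0]
ft_force: [0.6, -0.4, -1.0]
width: 0.022
finger_force: 30.0
time_s: 12.38
tcp_pos: [0.4871, 0.1325, 0.217]
tcp_rot: [0.713, 0.679, 0.119, 0.125]
ft_force: [0.0, -0.1, -0.6]
width: 0.0216
finger_force: 30.0
[0.4876 0.1325 0.2167] [-0.319 -0.187 -0.143  2.08   0.174  0.948 -0.592]
[[ 4.860e-02  9.390e-01  3.404e-01]
 [ 9.988e-01 -4.590e-02 -1.610e-02]
 [ 5.000e-04  3.408e-01 -9.401e-01]] [ 0.21484037  0.2987254  -1.55228088]
tool shift [ 0.0001 -0.0258  0.0725]
tool turn deg [-0.07 -0.03  0.  ]
```

```bash
python3 -m crank '[[[0,-0.013,0.03],[0,0,0],1],[[0,-0.013,0.03],[0,0,0],1],[[0,0,0.012],[0,0,0],1],[[0,0,0],[0,0,0],1],[[0,0,0],[0,0,0],1]]'
python3 - <<'E'
from h import *
for _ in range(3): grab_frame("side")
im,K,C=cam("wrist");o=observe();Rm=R.from_quat(o["tcp_rot"]).as_matrix();print(np.round(o["tcp_pos"],4));print(Rm.round(4),o["ft_force"])
tip=o["tcp_pos"]+Rm@[0,0,.0665]
print("tip",tip,proj(K,C,tip),"spot",proj(K,C,[.521,.131,.049]))
np.savez("g.npz",K=K,C=C,tcp=o["tcp_pos"],R=Rm)
x0,y0=210,110;cv2.imwrite("pics/g.png",cv2.resize(im[y0:y0+150,x0:x0+200],(800,600),interpolation=cv2.INTER_CUBIC)[:,:,::-1])
E
```

```text
time_s: 13.15
tcp_pos: [0.488, 0.133, 0.1413]
tcp_rot: [0.713, 0.68, 0.121, 0.126]
ft_force: [0.5, 0.5, -1.3]
width: 0.0221
finger_force: 30.0
[0.4875 0.1329 0.1409]
[[ 4.720e-02  9.382e-01  3.428e-01]
 [ 9.989e-01 -4.450e-02 -1.560e-02]
 [ 6.000e-04  3.432e-01 -9.393e-01]] [-0.44769377 -0.88267658 -1.30532491]
tip [0.51032358 0.13181487 0.07846785] [[274.68566337 226.03921029]] spot [[274.45975493 212.03121441]]
```

View pics/g.png

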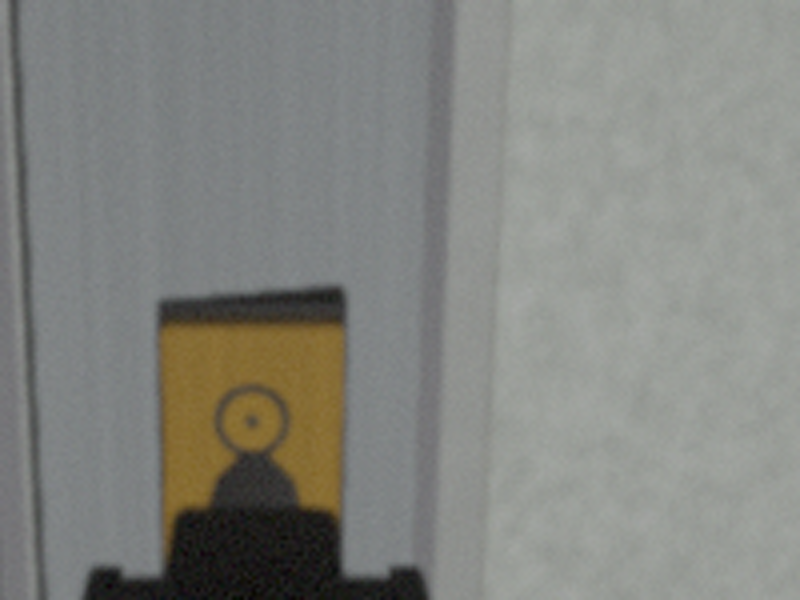

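The ring centre is at crop (252,421), i.e. full-image (273.0,215.3). The probe tip's apex is at crop (254,452), full (273.5,223), and the nose spans crop x 212–298.

Run:
```python
from h import *
d=np.load("g.npz");K,C,t,Rm=d["K"],d["C"],d["tcp"],d["R"]
rng=np.random.default_rng(0);v=rng.normal(size=(5000,3));v/=np.linalg.norm(v,axis=1)[:,None]
c=t+Rm@[0,0,.0665-.004];p=proj(K,C,c+.004*v);i=p[:,1].argmin();print("apex pred",p[i],"obs 273.5 223")
th=np.linspace(0,6.28,400)
q=proj(K,C,(t+(Rm@np.c_[.007*np.cos(th),.007*np.sin(th),0*th+.0515].T).T));print("nose end pred",q[:,0].min(),q[:,0].max(),q[:,1].min(),"obs",210+212/4,210+298/4)
bias=np.array([273.5,223])-p[i]
for uv in [np.array([273.,215.25]),np.array([273.,215.25])-bias]:
    s=onz(K,C,uv,.049);psi=np.radians(-2.8);n=R.from_euler("z",psi).apply([-np.sin(np.radians(20)),0,np.cos(np.radians(20))])
    tip=t+Rm@[0,0,.0665]
    print("spot",s.round(4),"tip->spot in tool",np.round(Rm.T@(s-tip),4))
```

```text
apex pred [274.8645838  221.99112248] obs 273.5 223
nose end pred 263.51760697602685 286.0204558163313 223.66999552666817 obs 263.0 284.5
spot [0.5197 0.1287 0.049 ] tip->spot in tool [-0.0027 -0.0011  0.031 ]
spot [0.5208 0.1293 0.049 ] tip->spot in tool [-0.002  -0.0001  0.0313]
```

```bash
cat > force.py <<'E'
from h import *
F=[];P=[]
for _ in range(12):
    grab_frame("side");o=observe();F.append(R.from_quat(o["tcp_rot"]).as_matrix().T@o["ft_force"]);P.append(o["tcp_pos"])
F=np.array(F);print("F tool",F.mean(0).round(2),"sem",(F.std(0)/12**.5).round(2),"tcp",np.mean(P,0).round(4),np.std(P,0).round(4),"t",o["time_s"])
E
python3 force.py; python3 -m crank '[[[-0.002,0,0.01],[0,0,0],1],[[0,0,0.01],[0,0,0],1],[[0,0,0.006],[0,0,0],1],[[0,0,0],[0,0,0],1],[[0,0,0],[0,0,0],1]]'; python3 force.py
```

```text
F tool [-0.04 -0.63  1.16] sem [0.15 0.15 0.13] tcp [0.4871 0.1327 0.1402] [0.0001 0.0001 0.0002] t 13.95
time_s: 14.58
tcp_pos: [0.4959, 0.1303, 0.1157]
tcp_rot: [0.713, 0.68, 0.12, 0.126]
ft_force: [0.0, 0.7, -0.3]
width: 0.0219
finger_force: 30.0
F tool [-0.02 -0.59  1.14] sem [0.13 0.13 0.15] tcp [0.4959 0.1303 0.1158] [0.0001 0.0001 0.0001] t 15.175
```

```bash
python3 -m crank '[[[0,0,0.003],[0,0,0],1],[[0,0,0.003],[0,0,0],1],[[0,0,0],[0,0,0],1],[[0,0,0],[0,0,0],1]]'; python3 force.py
```

```text
time_s: 15.68
tcp_pos: [0.4979, 0.1301, 0.1099]
tcp_rot: [0.713, 0.68, 0.12, 0.126]
ft_force: [-0.2, -0.0, -0.4]
width: 0.0215
finger_force: 30.0
F tool [-0.31 -0.65 -0.22] sem [0.11 0.18 0.16] tcp [0.4979 0.1301 0.11  ] [0. 0. 0.] t 16.275
```

```bash
python3 -m crank '[[[0,0,0.002],[0,0,0],1],[[0,0,0.002],[0,0,0],1],[[0,0,0],[0,0,0],1],[[0,0,0],[0,0,0],1],[[0,0,0],[0,0,0],1]]'; python3 force.py
python3 - <<'E'
from h import *
im,K,C=cam("wrist");x0,y0=210,110;cv2.imwrite("pics/h.png",cv2.resize(im[y0:y0+150,x0:x0+200],(800,600),interpolation=cv2.INTER_CUBIC)[:,:,::-1])
o=observe();Rm=R.from_quat(o["tcp_rot"]).as_matrix();print(Rm.round(4),proj(K,C,o["tcp_pos"]+Rm@[0,0,.061]))
E
```

```text
time_s: 16.9
tcp_pos: [0.4993, 0.1301, 0.1062]
tcp_rot: [0.713, 0.68, 0.12, 0.126]
ft_force: [-1.1, -0.3, 1.4]
width: 0.022
finger_force: 30.0
F tool [ 0.13 -0.34 -1.65] sem [0.16 0.18 0.16] tcp [0.4993 0.1301 0.1062] [0. 0. 0.] t 17.5
[[ 0.0471  0.9386  0.3417]
 [ 0.9989 -0.0443 -0.0161]
 [ 0.      0.3421 -0.9397]] [[275.12899567 228.92039156]]
```

View pics/h.png

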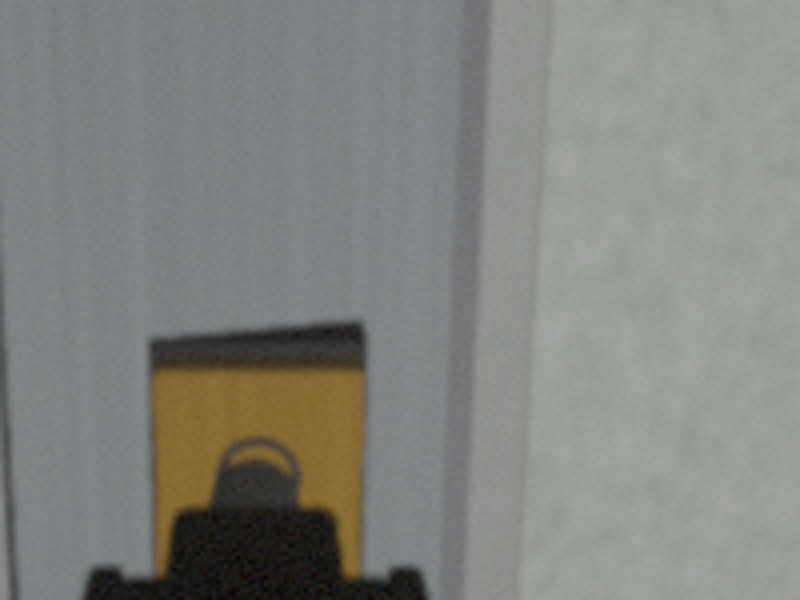

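The tip sits inside the ring: ring centre about crop (258,477), estimated contact point (255,480), which is under 1 mm off. The contact force of 2.8 N means the tip is pushed in about 6 mm.

```bash
python3 -c "
from workcell import *
print(close_job())"
```

```text
the job is handed in; nothing more can be done
None
```

The job is handed in: the carriage is out against its end stop. The probe is held still and square to the bar inside the ring, its tip pushed in about 6 mm at about 2.8 N by force and position readings; the hand-in call gave no verdict.

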